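Gauge two unmarked packers in a narrowing row of slots

TASK

Take the two steel horseshoe packers out of the wooden stand and sort them by thickness in the metal gap gauge: drop each one, tab up, into the narrowest slot it will go into, all the way down and square in the middle of its block, and let go. Don't shift the jar of screws or the tape measure.

Things in the scene. Friction and masses are not known exactly. Their poses are not given: they have to be found in the camera images.
- gauge: fixed gap gauge: dark steel base 120 x 276 x 8 mm with three aluminium slot blocks in a row along y. Origin: centre of the underside; x away from the robot across the slots, z up. Slots 18, 14, 10 mm wide at y +84, 0, -84 mm. In each, the far wall (nominal x +10 mm) rises flat as a fence to 54 mm, 16 mm above the front lip; lip and fence 12 mm thick. Seated packer's foot: 14 mm up.
- slot_wide (a point): nominal mouth centre of the widest slot, 18 mm wide, level with its front lip (38 mm above the bench). The slot runs along the gauge's y, 74 mm long, ends open, 24 mm deep (floor 14 mm above the bench). The true slot lies up to 5 mm nearer or farther along the gauge's x (not y), each its own amount: find it by feel.
- slot_mid (a point): nominal mouth centre of the middle slot, 14 mm wide, level with its front lip (38 mm above the bench). The slot runs along the gauge's y, 74 mm long, ends open, 24 mm deep (floor 14 mm above the bench). The true slot lies up to 5 mm nearer or farther along the gauge's x (not y), each its own amount: find it by feel.
- slot_narrow (a point): nominal mouth centre of the narrowest slot, 10 mm wide, level with its front lip (38 mm above the bench). The slot runs along the gauge's y, 74 mm long, ends open, 24 mm deep (floor 14 mm above the bench). The true slot lies up to 5 mm nearer or farther along the gauge's x (not y), each its own amount: find it by feel.
- stand: fixed light wood stand 60 x 186 x 32 mm with a groove 16 mm wide, 18 mm deep along its length (y), where both packers stand end to end, 45 mm either side of the middle. Groove floor 14 mm above the bench. Origin: centre of the underside; x across the groove.
- packer_1_mid (a point): one of two plain steel horseshoe packers, alike but for thickness: one 8, the other 12 mm; which is which is unmarked, feel it. 60 wide, 90 mm tall: U-shaped body to 58 mm up, open downwards, then a tab 34 mm wide. Starts upright in the stand. Point: its centre, 45 mm above its foot; x through the thickness, y along the width, z up to the tab. 0.14 to 0.28 kg.
- packer_2_mid (a point): one of two plain steel horseshoe packers, alike but for thickness: one 8, the other 12 mm; which is which is unmarked, feel it. 60 wide, 90 mm tall: U-shaped body to 58 mm up, open downwards, then a tab 34 mm wide. Starts upright in the stand. Point: its centre, 45 mm above its foot; x through the thickness, y along the width, z up to the tab. 0.14 to 0.28 kg.
- screw_jar: glass jar of screws, 70 mm across, 80 mm tall, bystander; origin at the centre of its underside
- tape_measure: tape measure 41 x 84 x 62 mm, bystander; origin at the centre of its underside
Not all that is in view belongs to the job. Leave any blue look-alike of the part that bears packer_1_mid alone.

How it is judged:
By the outcome, as a careful person would: the job done as asked, in the order asked, and still so for the second after the job is handed in, with the robot touching nothing.
It also fails if it takes over 51 s, if anything falls off the work surface, if the arm or the gripper's body presses on something with over 40 N, if the wrist force passes 120 N, or if a joint passes its speed limit or range.

ROBOT

A 6-joint arm with a two-finger parallel gripper is mounted at the origin on the work surface; the furniture and walls round the work are solid. World frame = base frame: x ahead of the robot, y to its left, z up, the work surface at z = 0. Lengths are in m, angles in rad, forces in N, time in s.
With the tool pointing down it reaches from about 0.35 to 0.975 m from the base axis. Payload 4.9 kg.
Tool frame: the origin (TCP) lies on the centre line of the jaws, within the pads' length; the fingertips stand 8 mm ahead of it and the grasp point (between the pads) lies 11 mm behind it; z points along the fingers, y is the direction in which the jaws open and shut (so a half turn about z gives the same grasp; the last joint's range is limited). The gripper opens to 85 mm and grips with 20 to 120 N. Pads are 22 mm wide; open, the fingers measure 114 mm over their backs; the gripper's body (76 mm by 85 mm) begins 54 mm behind the grasp point. The pads swing forward as they close: fully open they stand 13 mm farther back than shut.
Start: joints at [-1.313, 0.053, 1.613, -0, 1.476, -0.119], TCP at [0.23, -0.581, 0.239] pointing down, gripper open.
Joint ranges: [-3.01, 3.01], [-1.01, 2.22], [0.06, 2.58], [-1.02, 4.17], [0.09, 2.62], [-3.14, 3.14]. Speed limits (rad/s): [2.57, 2.57, 3.14, 3.14, 3.14, 3.14].

INTERFACE

Orientations are given as a unit quaternion [w, x, y, z].
In Python, from plant import manip gives the robot as it stands.
- The arm moves only by the tool step_arm, never from a script. Its argument "deltas" is a list of rows, each a list of 7 numbers: the shift along the tool's x, y, z in m, then the turn, a rotation vector about the tool's x, y, z in rad, then the gripper command: -1 is fully open, 1 is shut, values between are in proportion. In form: [[dx, dy, dz, ax, ay, az, hand], ...]. A call has 1 to 20 rows; each row is the pose to reach, as a shift and turn from the pose commanded when the call began, along the tool's axes at that moment; what a row does not reach only later rows make up. A row lasts 1/10 s, in which the tool goes at most 50 mm and 8.59 degrees, less where a joint would pass 70% of its speed; a pose out of reach is approached as far as the arm can. A call with a gripper value outside its range is refused whole. The fingers move at their own pace and stop on an object; the grip force is fixed at half the most. Time passes only in rows, so rows that repeat a pose let the fingers close. It gives the time, the measured TCP pose, the force and the opening at its end, in the units of the state.
- manip.state(): the state, without advancing time (a new reading comes with each control period).
- manip.grab_frame(name): name is "scene" or "top" or "wrist"; returns the picture (480x640x3 uint8, red, green, blue); there is no depth.
- manip.get_calibration(name): a dict with "fov_y" (degrees; the focal length in pixels is half the picture's height over the tangent of half this angle, whatever the lens; pixels are square), "cx", "cy" (the principal point, pixels), "R" (3x3) and "t" (3): a world point X has camera coordinates R X + t. Camera axes: x right, y down, z forward; pixel columns grow to the right and rows downward; lengths in m; the calibration is good to about 2 mm. A picture is of the moment at which its call begins: read the wrist's pose just before it. get_calibration takes no time and is no camera call; for the wrist camera it gives the pose at the moment of the call.
- manip.job_done(): hands the job in, once; it reports no verdict.
The state is a dict: "time": time; "joint_pos": joint angles; "joint_vel": joint speeds; "joint_efforts": joint torques, N m; "tool_pos": TCP position; "tool_rot": TCP orientation; "contact_force": force on the tool from outside, world axes, zero at the start; "ft_torque": the same for the moment, N m; "gripper_width": opening from 0.0 (shut) to 1.0 (fully open).
Only numpy, scipy, OpenCV 4.12 (cv2) and the standard library are available. Lean on these libraries where they do the work, as an engineer would, in place of code of your own. Each camera call takes 0.05 s, during which the arm holds its last target.

## Working session

There is one attempt and no reset: what is moved stays moved. The work goes in short steps, Python scripts to look and compute and a tool call to move; the robot and the scene stay as the last step left them, time stands still between calls to the robot, and variables do not carry over. Pictures are saved under pics/ and viewed, and the job is handed in when it is done.

Besides the shell and the picture viewer there is one more tool, called after "Emit:" as name(argument=value, ...), one argument or row to a line, values as JSON. step_arm: Moves the arm, as the interface text tells. Its arguments: {"type":"object","properties":{"deltas":{"type":"array"}},"required":["deltas"]}

```bash
mkdir -p pics; ls; python3 - <<'E'
from plant import manip
import cv2,json
s=manip.state();print(s)
for n in ["scene","top","wrist"]:
    c=manip.get_calibration(n);print(n,c)
    f=manip.grab_frame(n);cv2.imwrite(f"pics/{n}0.png",f[:,:,::-1])
E
```

```text
pics
{'time': 0.0, 'joint_pos': array([-1.31299999e+00,  5.33874977e-02,  1.61428258e+00, -5.29445006e-06,
        1.47600946e+00, -1.18974458e-01]), 'joint_vel': array([ 8.65514470e-05,  1.32864607e-03,  2.24970969e-03, -2.37932766e-05,
        2.73517922e-03,  3.82471682e-04]), 'joint_efforts': array([-7.26049129e-04, -3.93673611e+01, -3.70179999e+01, -1.61053972e-04,
        7.16890165e-03,  1.00311328e-05]), 'tool_pos': array([ 0.22980846, -0.58056671,  0.23805083]), 'tool_rot': array([-1.04074584e-03,  9.82307305e-01,  1.87273250e-01, -7.49968235e-05]), 'contact_force': array([ 0.26325968, -0.62716012, -0.02828256]), 'ft_torque': array([-0.0412245 ,  0.00876825,  0.00322325]), 'gripper_width': 0.9964519585706324}
scene {'fov_y': 54.06772225283539, 'cx': 317.3717110018032, 'cy': 243.75665977897359, 'R': array([[-0.63336734, -0.77346006,  0.02460369],
       [-0.44709252,  0.33979238, -0.82743545],
       [ 0.63162813, -0.53507071, -0.5610216 ]]), 't': array([0.38088186, 0.30135659, 0.61937144])}
top {'fov_y': 44.71709485358274, 'cx': 307.4219416880076, 'cy': 238.8029909741796, 'R': array([[-0.00145214, -0.99998697, -0.00489353],
       [-0.9844821 ,  0.0022883 , -0.17547013],
       [ 0.17547904,  0.00456279, -0.98447259]]), 't': array([0.04999672, 0.54868966, 0.96460808])}
wrist {'fov_y': 68.90921373873718, 'cx': 323.86793010965323, 'cy': 238.673083366249, 'R': array([[ 0.36880642, -0.92950456, -0.00176208],
       [-0.88185706, -0.35049888,  0.31540237],
       [-0.29378555, -0.11476852, -0.94895639]]), 't': array([-0.62485725, -0.04113259,  0.3798269 ])}
```

View pics/top0.png

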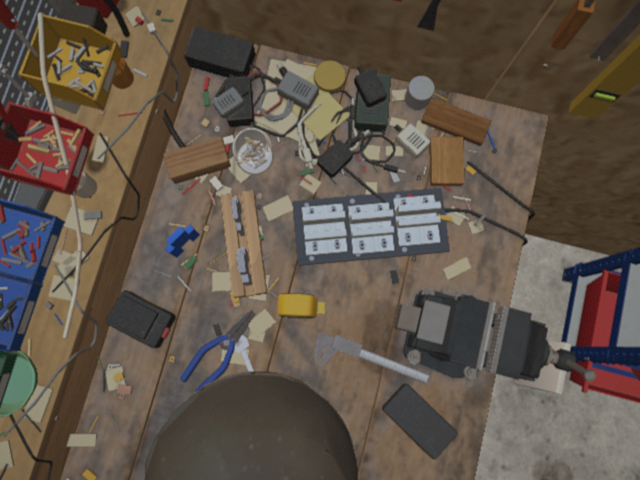

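View pics/scene0.png

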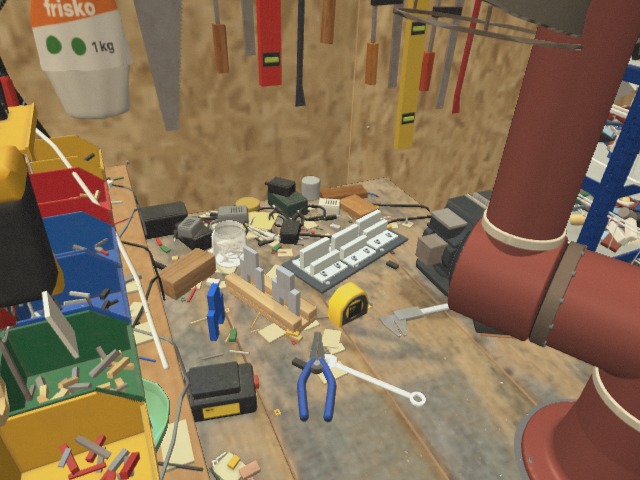

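View pics/wrist0.png

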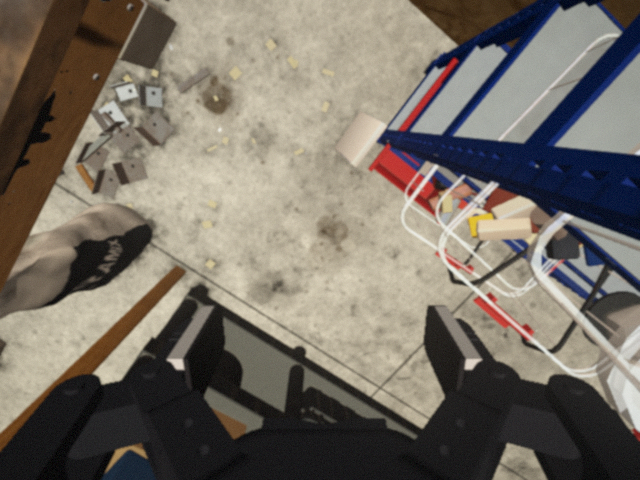

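The top view shows the stand (about 220-265, 190-297) with two steel packers at (238,215) and (242,263). The gauge is at (370,228), the jar at (254,150), the tape at (297,305) and the blue look-alike at (181,240). I'll enlarge it.

```bash
python3 - <<'E'
import cv2
f=cv2.imread("pics/top0.png")
cv2.imwrite("pics/topA.png",cv2.resize(f[180:310,160:320],None,fx=5,fy=5,interpolation=cv2.INTER_CUBIC)[:600])
cv2.imwrite("pics/topB.png",cv2.resize(f[180:275,285:455],None,fx=4.7,fy=4.7,interpolation=cv2.INTER_CUBIC))
f=cv2.imread("pics/scene0.png")
cv2.imwrite("pics/sceneA.png",cv2.resize(f[200:340,190:420],None,fx=3.4,fy=3.4,interpolation=cv2.INTER_CUBIC))
E
```

```text
(no output)
```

View pics/topA.png

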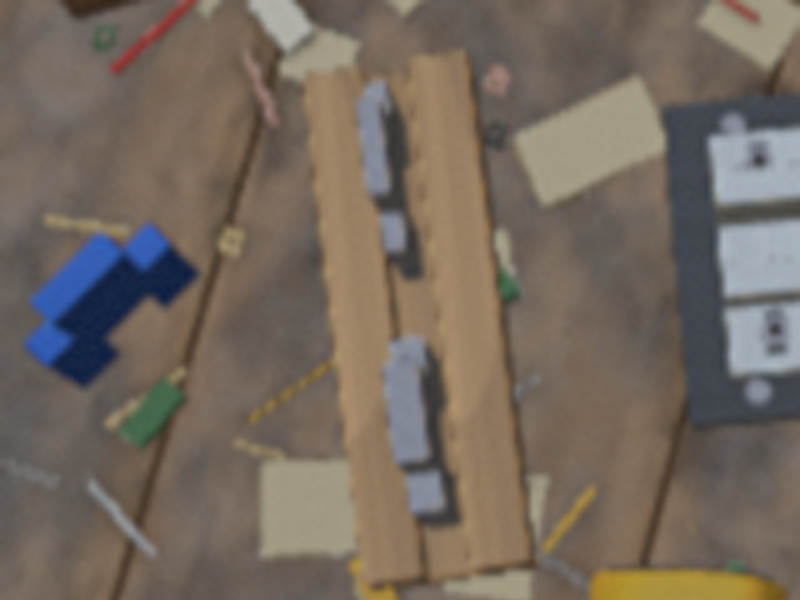

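View pics/topB.png

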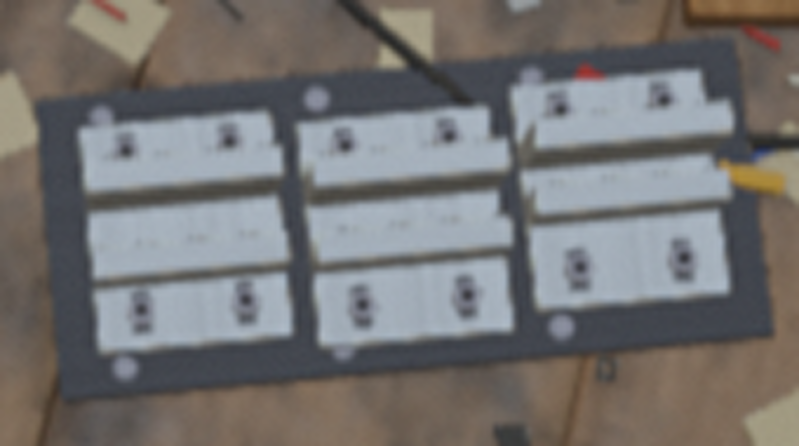

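View pics/sceneA.png

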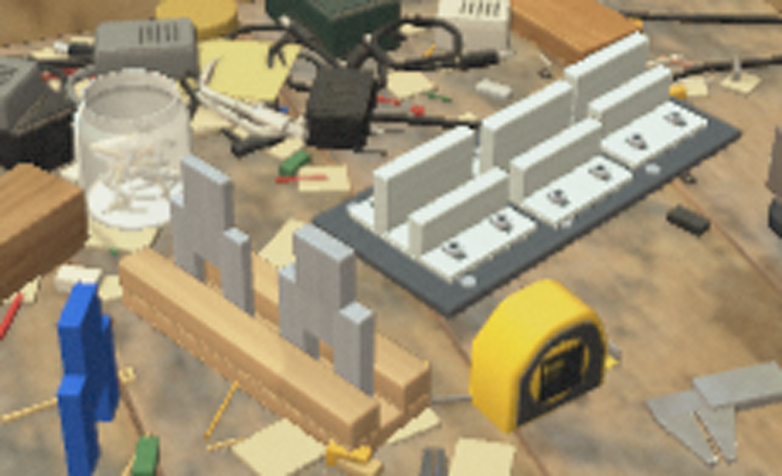

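The crops confirm two grey steel packers upright in the wooden groove. The blue lookalike lies outside the stand at (181,240) and stays alone. Next I'll turn pixels into positions.

```bash
cat > h.py <<'E'
import numpy as np, cv2
from plant import manip
def ray(c,uv):
    f=240/np.tan(np.radians(c['fov_y']/2))
    uv=np.atleast_2d(uv).astype(float)
    d=np.c_[(uv[:,0]-c['cx'])/f,(uv[:,1]-c['cy'])/f,np.ones(len(uv))]@c['R']
    return -c['R'].T@c['t'],d
def plane(c,uv,z):
    o,d=ray(c,uv); return o+d*((z-o[2])/d[:,2])[:,None]
def proj(c,X):
    f=240/np.tan(np.radians(c['fov_y']/2))
    p=np.atleast_2d(X)@c['R'].T+c['t']
    return np.c_[p[:,0]/p[:,2]*f+c['cx'],p[:,1]/p[:,2]*f+c['cy']]
E
python3 - <<'E'
from h import *
np.set_printoptions(precision=4,suppress=True)
c=manip.get_calibration("top")
def rep(name,P,z):
    P=plane(c,P,z); print(name);print(P); print("ctr",P.mean(0)," edges",[np.linalg.norm(P[i]-P[(i+1)%4]) for i in range(4)], "ang",[np.degrees(np.arctan2(*(P[(i+1)%4]-P[i])[[1,0]])) for i in range(4)])
A=lambda L:np.array(L)/5+[160,180]
B=lambda L:np.array(L)/4.7+[285,180]
rep("stand",A([(305,72),(467,50),(530,565),(368,582)]),.032)
rep("gauge",B([(38,102),(735,38),(772,335),(65,400)]),.008)
s=manip.get_calibration("scene")
S=lambda L:np.array(L)/3.4+[190,200]
rep("stand_scene top far-left? ",S([(120,258),(160,236),(430,368),(380,402)]),.032)
rep("gauge scene",S([(312,222),(640,35),(742,130),(445,312)]),.008)
# tabs tops
print(plane(c,A([(375,85),(372,185),(388,190),(358,92),(385,85)]),.104))
print(plane(c,A([(392,345),(425,340),(430,450),(405,462)]),.104))
print("tabscene",plane(s,S([(185,155),(232,180)]),.104),plane(s,S([(300,228),(355,255)]),.104))
print("jar",plane(c,[[254,150]],.08),"tape",plane(c,[[297,305]],.06))
E
```

```text
stand
[[0.6329 0.2037 0.032 ]
 [0.6409 0.1458 0.032 ]
 [0.4563 0.1211 0.032 ]
 [0.4505 0.1773 0.032 ]]
ctr [0.5451 0.162  0.032 ]  edges [np.float64(0.05848529961095525), np.float64(0.1862249756982791), np.float64(0.05650158409209489), np.float64(0.18431114568524468)] ang [np.float64(-82.17083715347879), np.float64(-172.3990405131695), np.float64(95.88508786995422), np.float64(8.22537001564766)]
gauge
[[ 0.625   0.0753  0.008 ]
 [ 0.6499 -0.1966  0.008 ]
 [ 0.5326 -0.2059  0.008 ]
 [ 0.5082  0.0646  0.008 ]]
ctr [ 0.5789 -0.0657  0.008 ]  edges [np.float64(0.2730251961745195), np.float64(0.11763360857139929), np.float64(0.2716074593728312), np.float64(0.11731260754553342)] ang [np.float64(-84.76048834767941), np.float64(-175.48885362442368), np.float64(95.17379592980754), np.float64(5.201686584374137)]
stand_scene top far-left? 
[[0.4863 0.1926 0.032 ]
 [0.4976 0.1723 0.032 ]
 [0.4298 0.0336 0.032 ]
 [0.4127 0.059  0.032 ]]
ctr [0.4566 0.1144 0.032 ]  edges [np.float64(0.023284953397831733), np.float64(0.15439269336591518), np.float64(0.030636955554169495), np.float64(0.1525441983056
[... 248 characters left out ...]
254  0.008 ]]
ctr [ 0.5333 -0.0231  0.008 ]  edges [np.float64(0.20201839185969392), np.float64(0.07412289001916239), np.float64(0.18529530181651369), np.float64(0.0845367732125745)] ang [np.float64(-60.130967732805175), np.float64(-134.38333001367053), np.float64(121.3278640033707), np.float64(55.749703870119816)]
[[0.6098 0.169  0.104 ]
 [0.5758 0.1693 0.104 ]
 [0.5741 0.164  0.104 ]
 [0.6074 0.1746 0.104 ]
 [0.6098 0.1657 0.104 ]]
[[0.5222 0.1617 0.104 ]
 [0.5239 0.1509 0.104 ]
 [0.4876 0.1486 0.104 ]
 [0.4837 0.1567 0.104 ]]
tabscene [[0.6045 0.1715 0.104 ]
 [0.5701 0.1644 0.104 ]] [[0.5147 0.1603 0.104 ]
 [0.4805 0.1517 0.104 ]]
jar [[0.6994 0.141  0.08  ]] tape [[0.4336 0.0666 0.06  ]]
```

```bash
python3 - <<'E'
from h import *
c=manip.get_calibration("scene")
im=cv2.imread("pics/scene0.png")
P=np.array([[.6329,.2037,.032],[.6409,.1458,.032],[.4563,.1211,.032],[.4505,.1773,.032],[ 0.625,0.0753,0.008 ], [ 0.6499,-0.1966 , 0.008 ], [ 0.5326 ,-0.2059 , 0.008 ], [ 0.5082 , 0.0646 , 0.008 ]])
p=proj(c,P);print(p.round(1)); print((p-[190,200])*3.4)
E
```

```text
[[224.2 276. ]
 [247.9 263. ]
 [316.8 307.6]
 [293.1 323.3]
 [281.9 263.6]
 [367.9 217.7]
 [407.3 237.8]
 [322.2 290.4]]
[[116.26887581 258.34155619]
 [196.99133501 214.03115038]
 [431.12050005 365.95080562]
 [350.5949029  419.05559941]
 [312.60695791 216.22994146]
 [604.94289694  60.18275566]
 [738.89966169 128.66364531]
 [449.45061184 307.52433675]]
```

```bash
python3 - <<'E'
from h import *
from scipy.optimize import least_squares
np.set_printoptions(precision=4,suppress=True)
c=manip.get_calibration("top");s=manip.get_calibration("scene")
A=lambda L:np.array(L)/5+[160,180]
B=lambda L:np.array(L)/4.7+[285,180]
S=lambda L:np.array(L)/3.4+[190,200]
def fit(obs,x0):
    def pts(p,L):
        L=np.array(L,float);C,Q=np.cos(p[2]),np.sin(p[2])
        return np.c_[p[0]+C*L[:,0]-Q*L[:,1],p[1]+Q*L[:,0]+C*L[:,1],L[:,2]]
    r=lambda p:np.concatenate([(proj(k,pts(p,L))-u).ravel() for k,L,u in obs])
    q=least_squares(r,x0,loss='soft_l1');print(q.x,np.degrees(q.x[2]),r(q.x).round(1));return q.x
# stand: own frame y along groove -> use x' along length far
w,l=.03,.093
K=[(l,w,.032),(l,-w,.032),(-l,-w,.032),(-l,w,.032)]
fit([(c,K,A([(305,72),(467,50),(530,565),(368,582)])),(s,[K[0],K[2],K[3]],S([(120,258),(431,368),(370,424)]))],[.545,.162,.13])
a,b=.06,.138
G=[(a,b,.008),(a,-b,.008),(-a,-b,.008),(-a,b,.008)]
fit([(c,G,B([(38,102),(735,38),(772,335),(65,400)])),(s,[G[0],G[2],G[3]],S([(312,222),(742,130),(445,312)]))],[.579,-.066,.085])
# draw
im=cv2.imread("pics/scene0.png");
E
```

```text
[0.5445 0.1616 0.1346] 7.709681726091836 [-0.1  0.2  0.8  0.1  1.  -0.  -0.9  1.3 -1.1  0.2  0.8 -1.  -5.7 -0.3]
[ 0.5786 -0.0651  0.0903] 5.173704058649999 [-1.4 -0.5  0.3 -0.5  1.2  0.7 -1.3  1.  -1.  -1.5  0.1 -0.4  1.  -0.4]
```

```bash
cat >> h.py <<'E'
from scipy.spatial.transform import Rotation as Ro
def goto(x,y,z,yawdeg):
    """yaw = world angle of tool x, tool pointing down"""
    s=manip.state();q=s['tool_rot'];R=Ro.from_quat([q[1],q[2],q[3],q[0]])
    T=Ro.from_euler('z',yawdeg,degrees=True)*Ro.from_euler('x',180,degrees=True)
    d=R.inv().apply(np.array([x,y,z])-s['tool_pos']); r=(R.inv()*T).as_rotvec()
    print('d',d.round(4),'r',r.round(4),'| t',round(s['time'],2),'pos',s['tool_pos'].round(4),'yaw',np.degrees(np.arctan2(*R.as_matrix()[[1,0],0])).round(2),'tilt',R.as_matrix()[:2,2].round(4),'F',s['contact_force'].round(2),'M',s['ft_torque'].round(3),'w',round(s['gripper_width'],4))
E
python3 -c "
from h import *
goto(.4999,.1555,.20,7.7)"
```

```text
d [ 0.522  -0.5851  0.0394] r [-0.0016  0.      0.2424] | t 0.15 pos [ 0.2299 -0.5807  0.2383] yaw 21.59 tilt [-0.0004  0.0015] F [-0.08 -0.51  0.34] M [-0.019  0.025  0.016] w 0.9978
```

Emit:
step_arm(
  deltas=[
    [0.522, -0.585, -0.01, -0.002, 0, 0.242, -1],
    [0.522, -0.585, -0.01, -0.002, 0, 0.242, -1],
    [0.522, -0.585, -0.01, -0.002, 0, 0.242, -1],
    [0.522, -0.585, -0.01, -0.002, 0, 0.242, -1],
    [0.522, -0.585, -0.01, -0.002, 0, 0.242, -1],
    [0.522, -0.585, -0.01, -0.002, 0, 0.242, -1],
    [0.522, -0.585, -0.01, -0.002, 0, 0.242, -1],
    [0.522, -0.585, -0.01, -0.002, 0, 0.242, -1],
    [0.522, -0.585, -0.01, -0.002, 0, 0.242, -1],
    [0.522, -0.585, -0.01, -0.002, 0, 0.242, -1],
    [0.522, -0.585, -0.01, -0.002, 0, 0.242, -1],
    [0.522, -0.585, -0.01, -0.002, 0, 0.242, -1],
    [0.522, -0.585, -0.01, -0.002, 0, 0.242, -1],
    [0.522, -0.585, -0.01, -0.002, 0, 0.242, -1],
    [0.522, -0.585, -0.01, -0.002, 0, 0.242, -1],
    [0.522, -0.585, -0.01, -0.002, 0, 0.242, -1],
    [0.522, -0.585, 0.039, -0.002, 0, 0.242, -1],
    [0.522, -0.585, 0.039, -0.002, 0, 0.242, -1],
    [0.522, -0.585, 0.039, -0.002, 0, 0.242, -1],
  ],
)

```text
time: 2.05
tool_pos: [0.499, 0.1547, 0.199]
tool_rot: [0.001, 0.998, 0.067, -0.002]
contact_force: [-0.3, -0.2, 1.0]
gripper_width: 0.996
```

```bash
python3 -c "
from h import *
goto(.4999,.1555,.10,7.7)
c=manip.get_calibration('wrist');f=manip.grab_frame('wrist');cv2.imwrite('pics/w1.png',f[:,:,::-1])
print(proj(c,[[.4999,.1555,.104],[.5889,.1676,.104],[.5445,.1616,.032]]))"
```

```text
d [ 0.0014 -0.0009  0.099 ] r [0.0022 0.0035 0.0004] | t 2.05 pos [0.499  0.1547 0.199 ] yaw 7.72 tilt [-0.0032 -0.0026] F [-0.29 -0.18  1.04] M [ 0.029 -0.038  0.002] w 0.9962
[[321.40454845 244.01422284]
 [321.16307584 105.64113711]
 [321.6436527  165.65452821]]
```

View pics/w1.png

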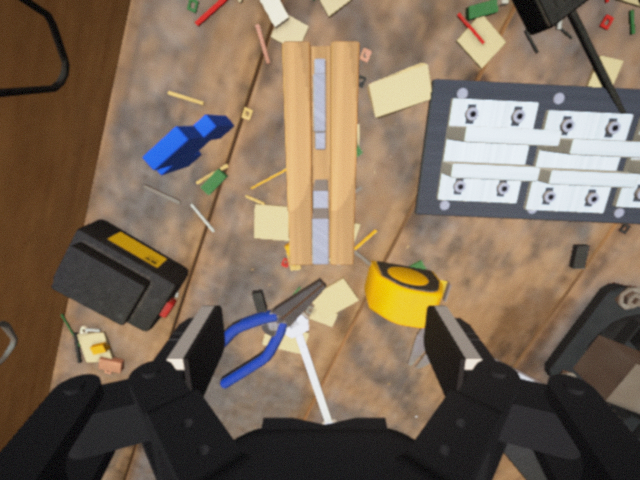

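```bash
python3 -c "
import cv2
f=cv2.imread('pics/w1.png')
cv2.imwrite('pics/w1a.png',cv2.resize(f[35:275,270:370],None,fx=2.5,fy=2.5,interpolation=cv2.INTER_CUBIC))
cv2.imwrite('pics/w1b.png',cv2.resize(f[70:220,410:640],None,fx=3.4,fy=3.4,interpolation=cv2.INTER_CUBIC))"
```

```text
(no output)
```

View pics/w1a.png

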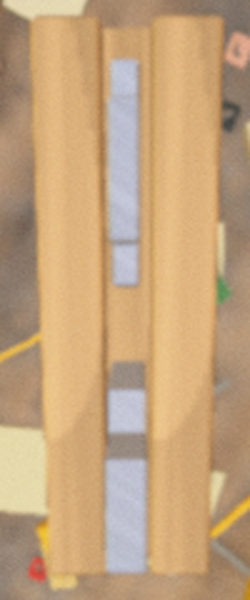

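View pics/w1b.png

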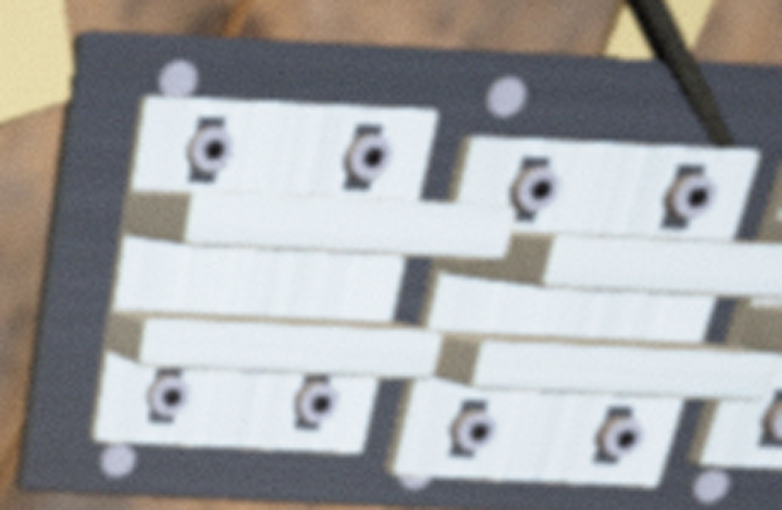

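```bash
python3 -c "
from h import *
np.set_printoptions(precision=4,suppress=True)
c=manip.get_calibration('wrist');print(-c['R'].T@c['t'])
P=lambda u,v,z:plane(c,[[270+u/2.5,35+v/2.5]],z)[0]
for p in [P(125,97,.104),P(122,240,.104),P(125,460,.104),P(125,572,.104),P(110,170,.104),P(137,170,.104),P(105,520,.104),P(146,520,.104),P(125,60,.072),P(126,285,.072),P(126,390,.072),P(126,362,.04)]:print(p)
B=lambda u,v,z:plane(c,[[410+u/3.4,70+v/3.4]],z)[0]
print('base');
for u,v in [(78,33),(20,487)]:print(B(u,v,.008))
print('fence top far edges / near edges')
for u,v in [(190,192),(520,212),(187,238),(508,258)]:print(B(u,v,.054))
print('lip',[B(u,v,.038) for u,v in [(148,320),(442,332),(140,362),(435,375)]])
print('mid fence',[B(u,v,.054) for u,v in [(550,236),(545,282)]], 'lip',[B(u,v,.038) for u,v in [(480,340),(475,384)]])
"

```

```text
[0.581  0.165  0.3353]
[0.6084 0.1706 0.104 ]
[0.5756 0.167  0.104 ]
[0.5187 0.1587 0.104 ]
[0.4859 0.1544 0.104 ]
[0.5916 0.1721 0.104 ]
[0.5925 0.1655 0.104 ]
[0.5007 0.162  0.104 ]
[0.5022 0.1506 0.104 ]
[0.6212 0.1726 0.072 ]
[0.5626 0.1645 0.072 ]
[0.5319 0.1604 0.072 ]
[0.5353 0.1611 0.04  ]
base
[0.6282 0.0764 0.008 ]
[0.5109 0.0653 0.008 ]
fence top far edges / near edges
[0.5929 0.0562 0.054 ]
[ 0.5988 -0.0191  0.054 ]
[0.5831 0.0543 0.054 ]
[ 0.5887 -0.0199  0.054 ]
lip [array([0.563 , 0.0524, 0.038 ]), array([ 0.5699, -0.0204,  0.038 ]), array([0.5527, 0.0518, 0.038 ]), array([ 0.5594, -0.0221,  0.038 ])]
mid fence [array([ 0.5947, -0.0278,  0.054 ]), array([ 0.5847, -0.0303,  0.054 ])] lip [array([ 0.5693, -0.0304,  0.038 ]), array([ 0.5586, -0.0328,  0.038 ])]
```

Near packer tab centre measured (0.502, 0.1565), top face about 12 mm thick; far (0.592, 0.169), about 7-8 mm. Descending on the near one.

Emit:
step_arm(
  deltas=[
    [0.004, -0.001, 0.04, 0.002, 0.0035, 0, -1],
    [0.004, -0.001, 0.08, 0.002, 0.0035, 0, -1],
    [0.004, -0.001, 0.105, 0.002, 0.0035, 0, -1],
    [0.004, -0.001, 0.117, 0.002, 0.0035, 0, -1],
    [0.004, -0.001, 0.117, 0.002, 0.0035, 0, -1],
    [0.004, -0.001, 0.117, 0.002, 0.0035, 0, 0.2],
    [0.004, -0.001, 0.117, 0.002, 0.0035, 0, 1],
    [0.004, -0.001, 0.117, 0.002, 0.0035, 0, 1],
    [0.004, -0.001, 0.117, 0.002, 0.0035, 0, 1],
    [0.004, -0.001, 0.117, 0.002, 0.0035, 0, 1],
    [0.004, -0.001, 0.117, 0.002, 0.0035, 0, 1],
    [0.004, -0.001, 0.117, 0.002, 0.0035, 0, 1],
  ],
)

```text
time: 3.3
tool_pos: [0.5044, 0.1565, 0.084]
tool_rot: [-0.0, 0.998, 0.067, 0.002]
contact_force: [-0.6, 0.8, 3.8]
gripper_width: 0.131
```

```bash
python3 -c "
from h import *
goto(.502,.1565,.15,7.7)"
```

```text
d [-0.0021 -0.0003 -0.0661] r [-0.0005 -0.0049  0.0005] | t 3.3 pos [0.5044 0.1565 0.084 ] yaw 7.73 tilt [0.0047 0.0012] F [-0.57  0.83  3.78] M [ 0.22   0.08  -0.036] w 0.1307
```

Opening is 11.1 mm, so this is the 12 mm packer, bound for the middle slot. Lifting it straight up.

Emit:
step_arm(
  deltas=[
    [0, 0, -0.01, -0.001, -0.003, 0, 1],
    [0, 0, -0.03, -0.001, -0.003, 0, 1],
    [0, 0, -0.055, -0.001, -0.003, 0, 1],
    [0, 0, -0.08, -0.001, -0.003, 0, 1],
    [0, 0, -0.08, -0.001, -0.003, 0, 1],
  ],
)

```text
time: 3.8
tool_pos: [0.506, 0.1564, 0.1674]
tool_rot: [0.0, 0.998, 0.067, 0.004]
contact_force: [0.8, 1.1, -1.6]
gripper_width: 0.128
```

```bash
python3 -c "
from h import *
goto(.576,-.0635,.16,94.9)"
```

```text
d [0.0398 0.2273 0.008 ] r [ 0.0069 -0.0054 -1.5215] | t 3.8 pos [0.506  0.1564 0.1674] yaw 7.73 tilt [ 0.008  -0.0001] F [ 0.84  1.09 -1.61] M [ 0.03  -0.054 -0.022] w 0.1282
```

Emit:
step_arm(
  deltas=[
    [0.04, 0.227, 0.005, 0, 0, -1.521, 1],
    [0.04, 0.227, 0.005, 0, 0, -1.521, 1],
    [0.04, 0.227, 0.005, 0, 0, -1.521, 1],
    [0.04, 0.227, 0.005, 0, 0, -1.521, 1],
    [0.04, 0.227, 0.005, 0, 0, -1.521, 1],
    [0.04, 0.227, 0.005, 0, 0, -1.521, 1],
    [0.04, 0.227, 0.005, 0, 0, -1.521, 1],
    [0.04, 0.227, 0.005, 0, 0, -1.521, 1],
    [0.04, 0.227, 0.005, 0, 0, -1.521, 1],
    [0.04, 0.227, 0.005, 0, 0, -1.521, 1],
    [0.04, 0.227, 0.005, 0, 0, -1.521, 1],
    [0.04, 0.227, 0.005, 0, 0, -1.521, 1],
    [0.04, 0.227, 0.005, 0, 0, -1.521, 1],
    [0.04, 0.227, 0.005, 0, 0, -1.521, 1],
  ],
)

```text
time: 5.2
tool_pos: [0.5734, -0.0634, 0.1578]
tool_rot: [0.0, 0.677, 0.736, -0.0]
contact_force: [-0.2, -0.5, -2.9]
gripper_width: 0.126
```

```bash
python3 -c "
from h import *
goto(.576,-.0635,.114,94.9)
for n in ['wrist','top','scene']:
  c=manip.get_calibration(n);f=manip.grab_frame(n)
  if n!='wrist': f=f[170:320,180:460] if n=='top' else f[150:320,200:460]; f=cv2.resize(f,None,fx=2.8,fy=2.8,interpolation=cv2.INTER_CUBIC)
  cv2.imwrite('pics/%s2.png'%n,f[:,:,::-1])
goto(.576,-.0635,.114,94.9)"
```

```text
d [-0.0003  0.0026  0.0438] r [-0.0004  0.0006 -0.0016] | t 5.2 pos [ 0.5734 -0.0634  0.1578] yaw 94.81 tilt [-0.0004 -0.0006] F [-0.17 -0.46 -2.88] M [-0.014  0.044 -0.034] w 0.1259
d [-0.0002  0.0022  0.0444] r [ 0.0006  0.0009 -0.001 ] | t 5.35 pos [ 0.5738 -0.0634  0.1584] yaw 94.84 tilt [ 0.0007 -0.0009] F [ 0.48 -0.64 -1.93] M [ 0.01 -0.   -0.01] w 0.1275
```

View pics/wrist2.png

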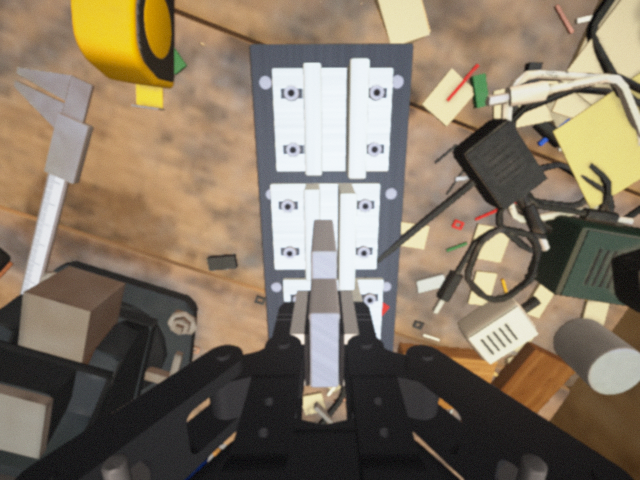

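View pics/scene2.png

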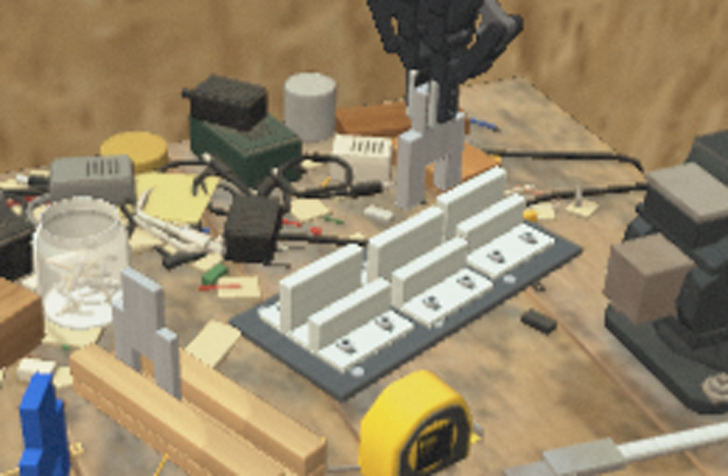

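```bash
python3 -c "
import cv2
f=cv2.imread('pics/wrist2.png')
cv2.imwrite('pics/wrist2a.png',cv2.resize(f[200:400,250:400],None,fx=3,fy=3,interpolation=cv2.INTER_CUBIC))"
```

```text
(no output)
```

View pics/wrist2a.png

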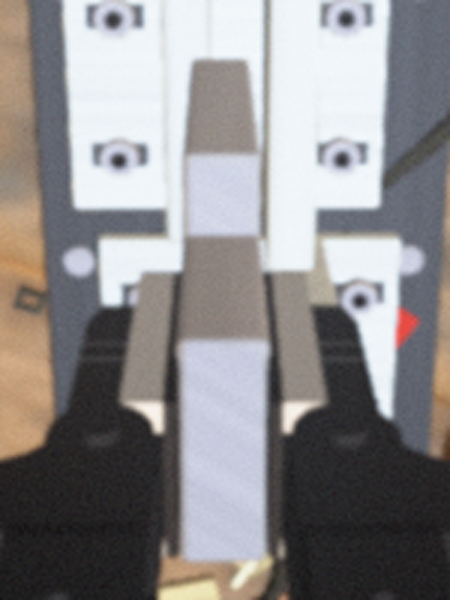

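```bash
python3 -c "
from h import *
np.set_printoptions(precision=4,suppress=True)
c=manip.get_calibration('wrist');s=manip.state();p=s['tool_pos'];a=np.radians(94.84)
X=np.array([np.cos(a),np.sin(a)]);Y=np.array([np.cos(a-np.pi/2),np.sin(a-np.pi/2)])
ft=p[2]-.07
for n,u,v,z in [('foot L',192,60,ft),('footR',246,60,ft),('legtop',220,153,ft+.058),('tabbase',220,237,ft+.058),('tabtop',224,340,ft+.09),('tabback',224,558,ft+.09),('tabR',268,340,ft+.09),('tabL',178,340,ft+.09)]:
  q=plane(c,[[250+u/3,200+v/3]],z)[0][:2]-p[:2]; print(n,'x',(q@X).round(4),'y',(q@Y).round(4))
# gauge fit from this picture
g=[(250,44),(411,44)]
for u,v in g: print(plane(c,[[u,v]],.008))
"

```

```text
foot L x 0.0244 y -0.0055
footR x 0.0244 y 0.0054
legtop x 0.0261 y 0.0002
tabbase x 0.0124 y 0.0002
tabtop x 0.0134 y 0.0008
tabback x -0.0196 y 0.0008
tabR x 0.0134 y 0.0062
tabL x 0.0134 y -0.0049
[[0.5097 0.0656 0.008 ]]
[[0.6256 0.0756 0.008 ]]
```

The packer hangs straight, its centre about 3.8 mm behind the TCP along tool x. I'll lower its foot to 6 mm above the lip, short of the fence, then feel forward.

Emit:
step_arm(
  deltas=[
    [0, 0, 0.015, 0, 0, 0, 1],
    [0, 0, 0.03, 0, 0, 0, 1],
    [0, 0, 0.044, 0, 0, 0, 1],
    [0, 0, 0.044, 0, 0, 0, 1],
    [0, 0, 0.044, 0, 0, 0, 1],
  ],
)

```text
time: 5.85
tool_pos: [0.5732, -0.0633, 0.1133]
tool_rot: [-0.0, 0.676, 0.736, -0.001]
contact_force: [-0.4, 0.3, -1.5]
gripper_width: 0.134
```

```bash
python3 -c "
from h import *
goto(.5752,-.0632,.114,94.9)"
```

```text
d [-0.0001  0.002  -0.0007] r [-0.0012  0.0003 -0.0006] | t 5.85 pos [ 0.5732 -0.0633  0.1133] yaw 94.87 tilt [-0.0012 -0.0004] F [-0.41  0.31 -1.52] M [-0.007 -0.058 -0.025] w 0.134
```

Emit:
step_arm(
  deltas=[
    [0, 0.0015, 0, 0, 0, 0, 1],
    [0, 0.003, 0, 0, 0, 0, 1],
    [0, 0.004, 0, 0, 0, 0, 1],
    [0, 0.005, 0, 0, 0, 0, 1],
  ],
)

```text
time: 6.25
tool_pos: [0.5788, -0.0632, 0.115]
tool_rot: [0.001, 0.676, 0.737, -0.0]
contact_force: [-2.1, -0.9, -0.9]
gripper_width: 0.132
```

Emit:
step_arm(
  deltas=[
    [0, 0.001, 0, 0, 0, 0, 1],
    [0, 0.001, 0, 0, 0, 0, 1],
  ],
)

```text
time: 6.45
tool_pos: [0.5791, -0.0631, 0.1145]
tool_rot: [-0.0, 0.676, 0.737, -0.001]
contact_force: [-4.8, -1.3, 0.8]
gripper_width: 0.131
```

Emit:
step_arm(
  deltas=[
    [0, 0.001, 0, 0, 0, 0, 1],
    [0, 0.001, 0, 0, 0, 0, 1],
  ],
)

```text
time: 6.65
tool_pos: [0.5794, -0.063, 0.1141]
tool_rot: [-0.001, 0.676, 0.737, -0.002]
contact_force: [-6.4, -1.4, 2.3]
gripper_width: 0.125
```

Contact builds from about TCP x 0.5785 (zero force extrapolates to 2.9 mm back in command). Backing off 1 mm from the touch point and lowering past the lip.

Emit:
step_arm(
  deltas=[
    [0, -0.002, 0, 0, 0, 0, 1],
    [0, -0.0038, 0, 0, 0, 0, 1],
    [0, -0.0038, 0.004, 0, 0, 0, 1],
    [0, -0.0038, 0.007, 0, 0, 0, 1],
    [0, -0.0038, 0.01, 0, 0, 0, 1],
    [0, -0.0038, 0.01, 0, 0, 0, 1],
  ],
)

```text
time: 7.25
tool_pos: [0.5769, -0.0631, 0.1038]
tool_rot: [0.0, 0.676, 0.737, -0.0]
contact_force: [-0.1, -0.0, -3.0]
gripper_width: 0.128
```

```bash
python3 -c "
from h import *
goto(.578,-.0632,.084,94.9)"
```

```text
d [-0.0002  0.0011  0.0198] r [ 0.0002  0.0006 -0.0005] | t 7.25 pos [ 0.5769 -0.0631  0.1038] yaw 94.87 tilt [ 0.0002 -0.0006] F [-0.13 -0.02 -3.01] M [ 0.029 -0.016  0.035] w 0.1277
```

Emit:
step_arm(
  deltas=[
    [0, 0, 0.005, 0, 0, 0, 1],
    [0, 0, 0.01, 0, 0, 0, 1],
    [0, 0, 0.01, 0, 0, 0, 1],
  ],
)

```text
time: 7.55
tool_pos: [0.5768, -0.0631, 0.0935]
tool_rot: [0.0, 0.676, 0.737, -0.0]
contact_force: [0.9, 0.5, -1.8]
gripper_width: 0.129
```

Emit:
step_arm(
  deltas=[
    [0, 0, 0.005, 0, 0, 0, 1],
    [0, 0, 0.009, 0, 0, 0, 1],
    [0, 0, 0.0095, 0, 0, 0, 1],
    [0, 0, 0.0095, 0, 0, 0, 1],
  ],
)

```text
time: 7.95
tool_pos: [0.5769, -0.0632, 0.0848]
tool_rot: [0.0, 0.676, 0.737, -0.0]
contact_force: [0.5, 0.1, -1.4]
gripper_width: 0.129
```

Emit:
step_arm(
  deltas=[
    [0, 0, 0.001, 0, 0, 0, 1],
    [0, 0, 0.0015, 0, 0, 0, 1],
    [0, 0, 0.0015, 0, 0, 0, 1],
  ],
)

```text
time: 8.25
tool_pos: [0.5773, -0.0633, 0.0841]
tool_rot: [0.001, 0.676, 0.737, 0.0]
contact_force: [-0.3, -0.3, 0.6]
gripper_width: 0.128
```

```bash
python3 -c "
from h import *
goto(.578,-.0632,.084,94.9)
c=manip.get_calibration('wrist');f=manip.grab_frame('wrist')
cv2.imwrite('pics/w3.png',f[:,:,::-1])"
```

```text
d [0.     0.0007 0.0001] r [ 0.0011  0.0011 -0.0005] | t 8.25 pos [ 0.5773 -0.0633  0.0841] yaw 94.87 tilt [ 0.0012 -0.001 ] F [-0.33 -0.3   0.55] M [-0.015  0.23   0.039] w 0.1279
```

View pics/w3.png

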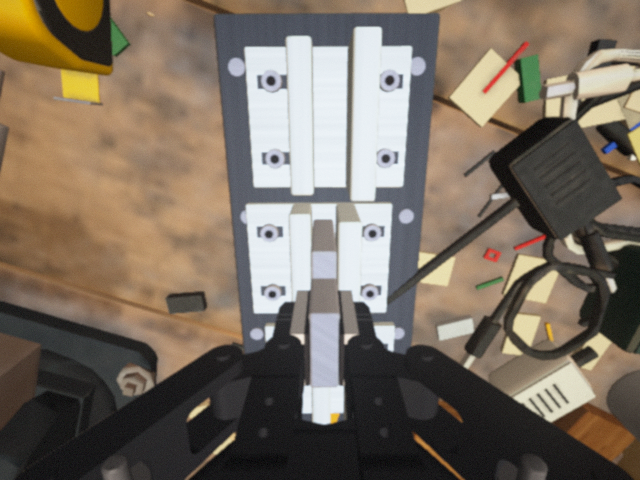

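```bash
python3 -c "
import cv2
f=cv2.imread('pics/w3.png')
cv2.imwrite('pics/w3a.png',cv2.resize(f[190:340,235:405],None,fx=4,fy=4,interpolation=cv2.INTER_CUBIC))"
```

```text
(no output)
```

View pics/w3a.png

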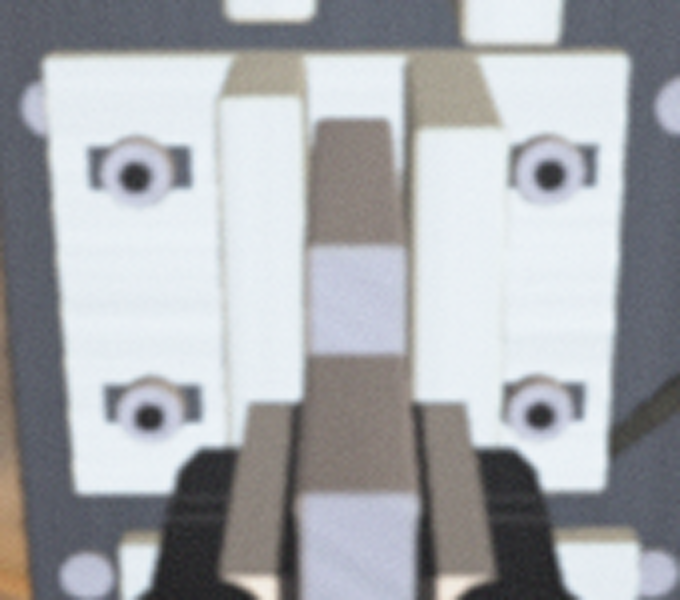

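```bash
python3 -c "
from h import *
c=manip.get_calibration('wrist');s=manip.state();p=s['tool_pos'];a=np.radians(94.87)
X=np.array([np.cos(a),np.sin(a)]);Y=np.array([np.cos(a-np.pi/2),np.sin(a-np.pi/2)])
for n,u,v,z in [('plate+',340,55,.014),('plate-',340,490,.014),('footR',355,120,.014),('lipend',262,97,.038),('fenceend',455,128,.054),('legtop',357,243,.072),('tabbase',357,355,.072),('tabtop',357,492,.104),('lipfar',304,250,.038),('fencenear',415,250,.054),('legL',311,244,.072),('legR',405,244,.072)]:
  q=plane(c,[[235+u/4,190+v/4]],z)[0][:2]-p[:2]; print(n,'x',(q@X*1000).round(1),'y',(q@Y*1000).round(1))
"

```

```text
plate+ x 34.4 y -1.8
plate- x -39.1 y -2.0
footR x 24.3 y 0.5
lipend x 34.1 y -11.9
fenceend x 34.4 y 12.6
legtop x 26.1 y 0.7
tabbase x 12.5 y 0.7
tabtop x 13.5 y 0.6
lipfar x 12.4 y -6.6
fencenear x 18.5 y 8.0
legL x 26.0 y -4.5
legR x 26.0 y 6.0
```

Foot's gap to the block's end is about 9 mm rather than 7, so it sits about 2 mm low in y. I'll shift it +2 mm along the slot, reseat and release.

Emit:
step_arm(
  deltas=[
    [0, 0, -0.003, 0, 0, 0, 1],
    [0.001, 0, -0.003, 0, 0, 0, 1],
    [0.002, 0, -0.003, 0, 0, 0, 1],
    [0.002, 0, -0.0015, 0, 0, 0, 1],
    [0.002, 0, 0, 0, 0, 0, 1],
    [0.002, 0, 0, 0, 0, 0, 1],
  ],
)

```text
time: 8.9
tool_pos: [0.577, -0.0612, 0.084]
tool_rot: [0.001, 0.676, 0.737, -0.0]
contact_force: [-1.5, -0.2, 2.4]
gripper_width: 0.133
```

Emit:
step_arm(
  deltas=[
    [0, 0, 0, 0, 0, 0, 0.7],
    [0, 0, 0, 0, 0, 0, 0.4],
    [0, 0, 0, 0, 0, 0, -0.2],
    [0, 0, 0, 0, 0, 0, -1],
    [0, 0, 0, 0, 0, 0, -1],
    [0, 0, -0.02, 0, 0, 0, -1],
    [0, 0, -0.06, 0, 0, 0, -1],
    [0, 0, -0.1, 0, 0, 0, -1],
    [0, 0, -0.11, 0, 0, 0, -1],
    [0, 0, -0.11, 0, 0, 0, -1],
  ],
)

```text
time: 9.9
tool_pos: [0.5783, -0.0614, 0.1965]
tool_rot: [0.003, 0.676, 0.737, 0.001]
contact_force: [-0.4, -0.1, -0.7]
gripper_width: 1.002
```

```bash
python3 -c "
from h import *
goto(.592,.169,.19,7.7)
c=manip.get_calibration('wrist');f=manip.grab_frame('wrist')
cv2.imwrite('pics/w4.png',f[:,:,::-1])"
```

```text
d [0.2285 0.0332 0.0061] r [ 0.0067 -0.0024  1.5215] | t 9.9 pos [ 0.5783 -0.0614  0.1965] yaw 94.87 tilt [ 0.0061 -0.0021] F [-0.44 -0.1  -0.73] M [ 0.011  0.02  -0.037] w 1.0017
```

View pics/w4.png

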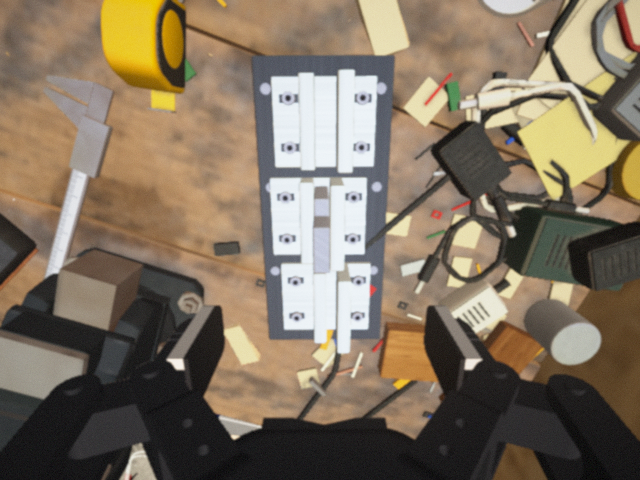

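The packer stands in the middle slot, tab at (321,250). The narrow slot shows at (331,310); I'll enlarge it to measure both.

```bash
python3 -c "
import cv2
f=cv2.imread('pics/w4.png')
cv2.imwrite('pics/w4a.png',cv2.resize(f[170:360,260:400],None,fx=4,fy=4,interpolation=cv2.INTER_CUBIC)[:,:][40:640])
cv2.imwrite('pics/w4b.png',cv2.resize(f[260:360,260:400],None,fx=5,fy=5,interpolation=cv2.INTER_CUBIC))"
```

```text
(no output)
```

View pics/w4a.png

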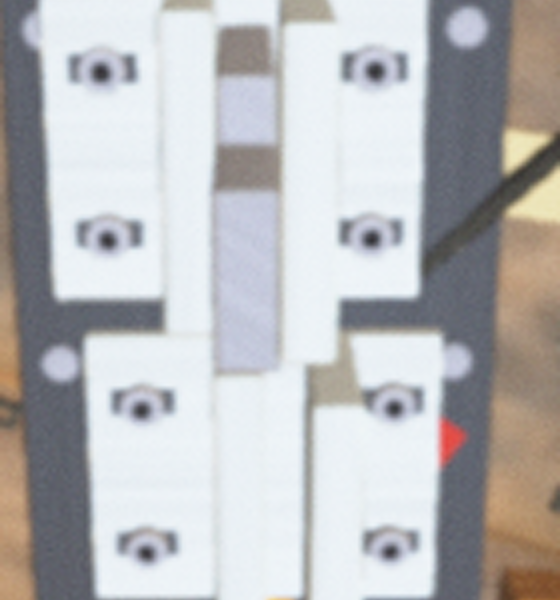

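View pics/w4b.png

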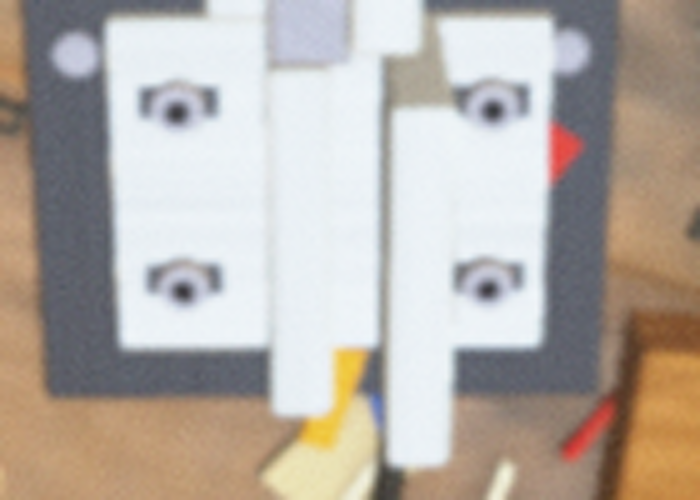

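```bash
python3 -c "
from h import *
c=manip.get_calibration('wrist')
G=np.array([.5795,-.0667]);a=np.radians(94.9)
X=np.array([np.cos(a),np.sin(a)]);Y=np.array([np.cos(a-np.pi/2),np.sin(a-np.pi/2)])
def r(n,u,v,z):
  q=plane(c,[[u,v]],z)[0][:2]-G; print(n,'gy',(q@X*1000).round(1),'gx',(q@Y*1000).round(1))
A=lambda n,u,v,z:r(n,260+u/4,180+v/4,z)
B=lambda n,u,v,z:r(n,260+u/5,260+v/5,z)
A('midplate+',240,0,.014)
A('midplate-',400,298,.014);A('narplate+',410,332,.014);A('tabtop+',246,190,.104);A('tabtop-',246,372,.104);A('legtop',246,76,.072);A('legfoot',246,27,.014);A('tabL',214,280,.104);A('tabR',279,280,.104);A('legL',216,100,.072);A('legR',274,100,.072)
B('narplate-',430,348,.014);B('fencenear',387,440,.054);B('fencenear',391,150,.054);B('lipfar',332,400,.038);B('fencefar',453,440,.054);B('lipend',300,415,.038);B('fenceend',420,465,.054);B('lipnear',270,300,.038);B('base-',300,396,.008);B('baseL',48,396,.008);B('baseR',600,396,.008)
print('fence+base+');r('b+',252,57,.008);r('b+',394,57,.008)
"

```

```text
midplate+ gy 36.9 gx -4.7
midplate- gy -34.5 gx 33.5
narplate+ gy -43.4 gx 36.3
tabtop+ gy 19.4 gx -2.9
tabtop- gy -13.7 gx -3.0
legtop gy 31.9 gx -3.1
legfoot gy 30.8 gx -3.3
tabL gy 3.4 gx -8.4
tabR gy 3.4 gx 2.7
legL gy 27.4 gx -8.7
legR gy 27.4 gx 2.2
narplate- gy -117.8 gx 21.8
fencenear gy -111.4 gx 11.3
fencenear gy -52.1 gx 11.2
lipfar gy -113.8 gx 1.3
fencefar gy -111.4 gx 23.4
lipend gy -117.2 gx -4.9
fenceend gy -116.9 gx 17.5
lipnear gy -91.7 gx -10.5
base- gy -133.5 gx -5.2
baseL gy -133.5 gx -59.0
baseR gy -133.6 gx 58.8
fence+base+
b+ gy 136.8 gx -60.3
b+ gy 136.9 gx 56.4
```

Mid packer is within about 1 mm of its block's centre. The narrow slot's fence face shows at gauge x about +11 mm. Now to the far packer.

Emit:
step_arm(
  deltas=[
    [0.227, 0.031, 0, 0, 0, 1.521, -1],
    [0.227, 0.031, 0, 0, 0, 1.521, -1],
    [0.227, 0.031, 0, 0, 0, 1.521, -1],
    [0.227, 0.031, 0, 0, 0, 1.521, -1],
    [0.227, 0.031, 0, 0, 0, 1.521, -1],
    [0.227, 0.031, 0, 0, 0, 1.521, -1],
    [0.227, 0.031, 0, 0, 0, 1.521, -1],
    [0.227, 0.031, 0, 0, 0, 1.521, -1],
    [0.227, 0.031, 0, 0, 0, 1.521, -1],
    [0.227, 0.031, 0, 0, 0, 1.521, -1],
    [0.227, 0.031, 0, 0, 0, 1.521, -1],
    [0.227, 0.031, 0, 0, 0, 1.521, -1],
    [0.227, 0.031, 0, 0, 0, 1.521, -1],
    [0.227, 0.031, 0, 0, 0, 1.521, -1],
  ],
)

```text
time: 11.35
tool_pos: [0.5879, 0.1676, 0.1921]
tool_rot: [0.001, 0.998, 0.068, -0.001]
contact_force: [-0.9, -0.5, -0.7]
gripper_width: 0.999
```

```bash
python3 -c "
from h import *
goto(.590,.168,.083,7.7)
c=manip.get_calibration('wrist');f=manip.grab_frame('wrist')
cv2.imwrite('pics/w5.png',f[:,:,::-1])
print(proj(c,[[.590,.168,.104]]))"
```

```text
d [ 0.0022 -0.0002  0.1091] r [0.001  0.0011 0.0013] | t 11.35 pos [0.5879 0.1676 0.1921] yaw 7.77 tilt [-0.001  -0.0012] F [-0.89 -0.46 -0.74] M [-0.019  0.008  0.019] w 0.999
[[322.41118672 246.17246569]]
```

View pics/w5.png

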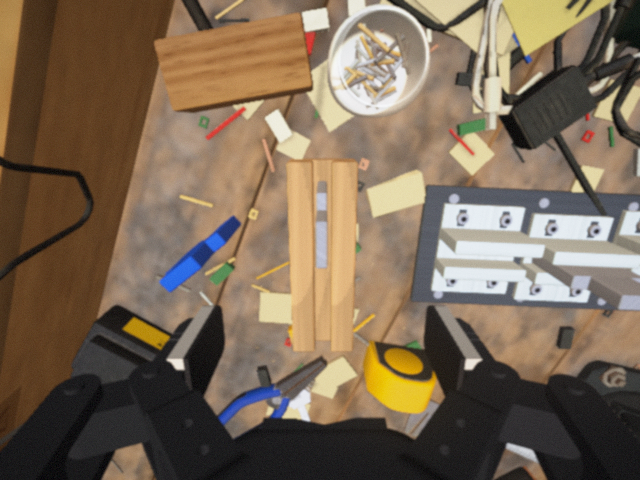

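Far packer's tab is centred at (321,244), predicted (322,246). Descending and gripping.

Emit:
step_arm(
  deltas=[
    [0.002, 0, 0.04, 0, 0, 0, -1],
    [0.002, 0, 0.08, 0, 0, 0, -1],
    [0.002, 0, 0.1, 0, 0, 0, -1],
    [0.002, 0, 0.109, 0, 0, 0, -1],
    [0.002, 0, 0.109, 0, 0, 0, -1],
    [0.002, 0, 0.109, 0, 0, 0, 0.2],
    [0.002, 0, 0.109, 0, 0, 0, 1],
    [0.002, 0, 0.109, 0, 0, 0, 1],
    [0.002, 0, 0.109, 0, 0, 0, 1],
    [0.002, 0, 0.109, 0, 0, 0, 1],
    [0.002, 0, 0.109, 0, 0, 0, 1],
  ],
)

```text
time: 12.5
tool_pos: [0.5909, 0.1682, 0.085]
tool_rot: [0.0, 0.998, 0.067, 0.001]
contact_force: [1.3, 1.1, 1.3]
gripper_width: 0.083
```

```bash
python3 -c "
from h import *
goto(.59,.168,.16,7.7)"
```

```text
d [-0.0007  0.0001 -0.075 ] r [ 0.0004 -0.0018  0.0004] | t 12.5 pos [0.5909 0.1682 0.085 ] yaw 7.72 tilt [ 0.0018 -0.0002] F [1.3  1.11 1.31] M [0.18  0.058 0.041] w 0.0827
```

Emit:
step_arm(
  deltas=[
    [0, 0, -0.01, 0, 0, 0, 1],
    [0, 0, -0.03, 0, 0, 0, 1],
    [0, 0, -0.055, 0, 0, 0, 1],
    [0, 0, -0.08, 0, 0, 0, 1],
    [0, 0, -0.08, 0, 0, 0, 1],
  ],
)

```text
time: 13.0
tool_pos: [0.593, 0.1683, 0.1693]
tool_rot: [0.0, 0.998, 0.067, 0.004]
contact_force: [0.5, 1.0, -1.5]
gripper_width: 0.08
```

```bash
python3 -c "
from h import *
# packer centre at gauge (0,-84)
a=np.radians(4.9);G=np.array([.5795,-.0665])
def g(x,y): return G+[x*np.cos(a)-y*np.sin(a),x*np.sin(a)+y*np.cos(a)]
t=g(-.002,-.082);print(t)
goto(t[0],t[1],.16,94.9)"
```

```text
[ 0.5845115  -0.14837115]
d [-0.051   0.3126  0.0092] r [ 0.0076 -0.0063 -1.5215] | t 13.0 pos [0.593  0.1683 0.1693] yaw 7.72 tilt [0.009  0.0002] F [ 0.54  0.96 -1.5 ] M [-0.039 -0.047 -0.067] w 0.0799
```

Opening is 6.8 mm, so this is the 8 mm packer, bound for the narrow slot. The path crosses the standing packer, so I raise first.

Emit:
step_arm(
  deltas=[
    [0, 0, -0.03, 0, 0, 0, 1],
    [0, 0, -0.055, 0, 0, 0, 1],
    [-0.051, 0.312, -0.055, 0, 0, -1.521, 1],
    [-0.051, 0.312, -0.055, 0, 0, -1.521, 1],
    [-0.051, 0.312, -0.055, 0, 0, -1.521, 1],
    [-0.051, 0.312, -0.055, 0, 0, -1.521, 1],
    [-0.051, 0.312, -0.055, 0, 0, -1.521, 1],
    [-0.051, 0.312, -0.055, 0, 0, -1.521, 1],
    [-0.051, 0.312, -0.055, 0, 0, -1.521, 1],
    [-0.051, 0.312, -0.055, 0, 0, -1.521, 1],
    [-0.051, 0.312, -0.055, 0, 0, -1.521, 1],
    [-0.051, 0.312, -0.055, 0, 0, -1.521, 1],
    [-0.051, 0.312, -0.055, 0, 0, -1.521, 1],
    [-0.051, 0.312, -0.055, 0, 0, -1.521, 1],
    [-0.051, 0.312, -0.055, 0, 0, -1.521, 1],
    [-0.051, 0.312, -0.055, 0, 0, -1.521, 1],
  ],
)

```text
time: 14.6
tool_pos: [0.5815, -0.1479, 0.2189]
tool_rot: [0.0, 0.677, 0.736, -0.0]
contact_force: [0.1, -0.8, -0.9]
gripper_width: 0.085
```

```bash
python3 -c "
from h import *
goto(.5845,-.1484,.16,94.9)
c=manip.get_calibration('wrist');f=manip.grab_frame('wrist')
cv2.imwrite('pics/w6.png',f[:,:,::-1])
cv2.imwrite('pics/w6a.png',cv2.resize(f[200:400,250:400],None,fx=3,fy=3,interpolation=cv2.INTER_CUBIC)[:,:,::-1])
goto(.5845,-.1484,.114,94.9)"
```

```text
d [-0.0007  0.0029  0.0589] r [-0.0001  0.0005 -0.0016] | t 14.6 pos [ 0.5815 -0.1479  0.2189] yaw 94.81 tilt [-0.0001 -0.0006] F [ 0.1  -0.8  -0.86] M [-0.015 -0.04   0.016] w 0.0851
d [-0.0006  0.0028  0.1052] r [ 0.0002  0.0007 -0.0013] | t 14.65 pos [ 0.5816 -0.1479  0.2192] yaw 94.82 tilt [ 0.0003 -0.0007] F [ 0.08  0.01 -2.14] M [ 0.041  0.051 -0.044] w 0.0795
```

View pics/w6.png

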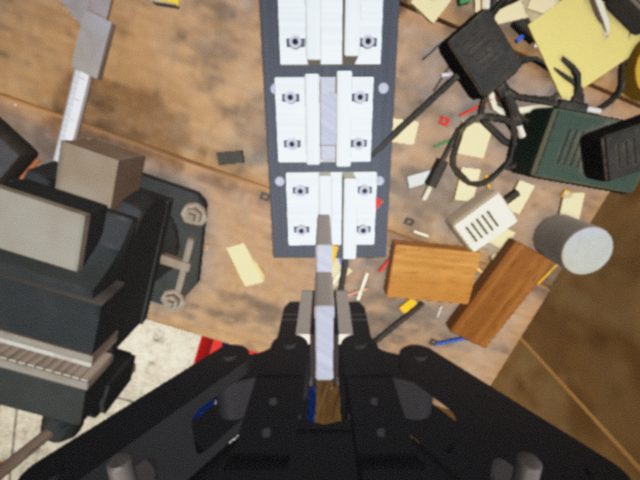

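View pics/w6a.png

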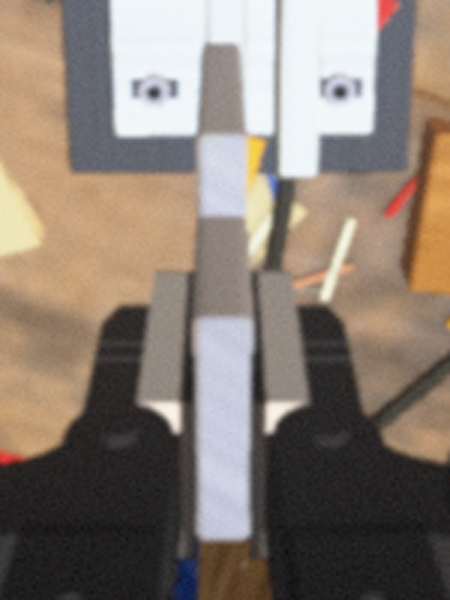

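```bash
python3 -c "
from h import *
c=manip.get_calibration('wrist');s=manip.state();p=s['tool_pos'];a=np.radians(94.9)
X=np.array([np.cos(a),np.sin(a)]);Y=np.array([np.cos(a-np.pi/2),np.sin(a-np.pi/2)])
ft=p[2]-.071
for n,u,v,z in [('foot',222,45,ft),('legtop',222,135,ft+.058),('tabbase',222,215,ft+.058),('tabtop',222,317,ft+.09),('tabback',224,540,ft+.09),('plate-',150,136,.014),('plate+',150,-84,.014),('base-',100,171,.008),('fencenear',278,120,.054),('fencefar',320,120,.054),('fenceend',300,178,.054)]:
  q=plane(c,[[250+u/3,200+v/3]],z)[0][:2]-p[:2]; print(n,'x',(q@X*1000).round(1),'y',(q@Y*1000).round(1))
"

```

```text
foot x 27.3 y 0.6
legtop x 28.5 y 0.6
tabbase x 15.6 y 0.6
tabtop x 16.0 y 0.6
tabback x -17.5 y 0.8
plate- x -39.8 y -24.1
plate+ x 35.0 y -22.4
base- x -55.0 y -42.4
fencenear x -20.5 y 17.5
fencefar x -20.5 y 30.1
fenceend x -39.3 y 24.5
```

The packer centre is within about 0.7 mm of the block centre in y. The fence face is about 13 mm ahead. Lowering, then feeling forward.

Emit:
step_arm(
  deltas=[
    [-0.0005, 0.005, 0.04, 0, 0, 0, 1],
    [-0.0005, 0.005, 0.08, 0, 0, 0, 1],
    [-0.0005, 0.005, 0.095, 0, 0, 0, 1],
    [-0.0005, 0.005, 0.104, 0, 0, 0, 1],
    [-0.0005, 0.005, 0.104, 0, 0, 0, 1],
    [-0.0005, 0.005, 0.104, 0, 0, 0, 1],
  ],
)

```text
time: 15.25
tool_pos: [0.5881, -0.1487, 0.1177]
tool_rot: [0.002, 0.676, 0.736, 0.001]
contact_force: [1.1, 0.5, -1.1]
gripper_width: 0.078
```

Emit:
step_arm(
  deltas=[
    [0, 0.0015, 0, 0, 0, 0, 1],
    [0, 0.003, 0, 0, 0, 0, 1],
    [0, 0.004, 0, 0, 0, 0, 1],
    [0, 0.004, 0, 0, 0, 0, 1],
  ],
)

```text
time: 15.65
tool_pos: [0.5913, -0.148, 0.1162]
tool_rot: [0.001, 0.676, 0.737, 0.0]
contact_force: [-0.4, -0.1, -1.9]
gripper_width: 0.081
```

Emit:
step_arm(
  deltas=[
    [0, 0.001, 0, 0, 0, 0, 1],
    [0, 0.001, 0, 0, 0, 0, 1],
  ],
)

```text
time: 15.85
tool_pos: [0.592, -0.1478, 0.1156]
tool_rot: [0.001, 0.676, 0.737, -0.0]
contact_force: [0.3, 0.3, -1.8]
gripper_width: 0.083
```

Emit:
step_arm(
  deltas=[
    [0, 0.001, 0, 0, 0, 0, 1],
    [0, 0.001, 0, 0, 0, 0, 1],
  ],
)

```text
time: 16.05
tool_pos: [0.5929, -0.1477, 0.1156]
tool_rot: [0.001, 0.676, 0.737, -0.0]
contact_force: [-0.1, -0.1, -1.0]
gripper_width: 0.08
```

Emit:
step_arm(
  deltas=[
    [0, 0.001, 0, 0, 0, 0, 1],
    [0, 0.001, 0, 0, 0, 0, 1],
  ],
)

```text
time: 16.25
tool_pos: [0.594, -0.1476, 0.1156]
tool_rot: [0.001, 0.676, 0.737, -0.0]
contact_force: [-0.8, 0.5, -1.5]
gripper_width: 0.081
```

Emit:
step_arm(
  deltas=[
    [0, 0.001, 0, 0, 0, 0, 1],
    [0, 0.001, 0, 0, 0, 0, 1],
  ],
)

```text
time: 16.45
tool_pos: [0.5948, -0.1475, 0.1156]
tool_rot: [0.0, 0.676, 0.737, -0.0]
contact_force: [-1.6, 0.3, -1.8]
gripper_width: 0.084
```

Emit:
step_arm(
  deltas=[
    [0, 0.001, 0, 0, 0, 0, 1],
    [0, 0.001, 0, 0, 0, 0, 1],
  ],
)

```text
time: 16.65
tool_pos: [0.5952, -0.1475, 0.1156]
tool_rot: [-0.0, 0.676, 0.737, -0.001]
contact_force: [-4.1, -0.9, 0.5]
gripper_width: 0.083
```

Contact at TCP x about 0.5946 (force rises to −4.1 N). Backing off 2.6 mm in command, i.e. 1 mm clear of the fence, and lowering.

Emit:
step_arm(
  deltas=[
    [0, -0.0015, 0, 0, 0, 0, 1],
    [0, -0.0026, 0, 0, 0, 0, 1],
    [0, -0.0026, 0.004, 0, 0, 0, 1],
    [0, -0.0026, 0.008, 0, 0, 0, 1],
    [0, -0.0026, 0.011, 0, 0, 0, 1],
    [0, -0.0026, 0.011, 0, 0, 0, 1],
  ],
)

```text
time: 17.25
tool_pos: [0.5929, -0.1475, 0.1037]
tool_rot: [0.0, 0.676, 0.737, -0.0]
contact_force: [0.1, -0.1, -1.1]
gripper_width: 0.08
```

```bash
python3 -c "
from h import *
goto(.5937,-.1475,.085,94.9)"
```

```text
d [-0.0001  0.0008  0.0187] r [-0.0002  0.0003 -0.0005] | t 17.25 pos [ 0.5929 -0.1475  0.1037] yaw 94.87 tilt [-0.0002 -0.0003] F [ 0.13 -0.08 -1.14] M [ 0.011 -0.039 -0.06 ] w 0.0804
```

Emit:
step_arm(
  deltas=[
    [0, 0.0005, 0.005, 0, 0, 0, 1],
    [0, 0.0005, 0.01, 0, 0, 0, 1],
    [0, 0.0005, 0.015, 0, 0, 0, 1],
    [0, 0.0005, 0.018, 0, 0, 0, 1],
    [0, 0.0005, 0.018, 0, 0, 0, 1],
  ],
)

```text
time: 17.75
tool_pos: [0.5933, -0.1474, 0.0857]
tool_rot: [-0.0, 0.676, 0.737, -0.0]
contact_force: [-0.8, -0.5, -1.8]
gripper_width: 0.082
```

Emit:
step_arm(
  deltas=[
    [0, 0, 0.001, 0, 0, 0, 1],
    [0, 0, 0.002, 0, 0, 0, 1],
    [0, 0, 0.002, 0, 0, 0, 1],
  ],
)

```text
time: 18.05
tool_pos: [0.5941, -0.1478, 0.0851]
tool_rot: [0.001, 0.676, 0.737, 0.0]
contact_force: [0.8, -0.4, -1.3]
gripper_width: 0.08
```

```bash
python3 -c "
from h import *
goto(.5937,-.1475,.085,94.9)
c=manip.get_calibration('wrist');f=manip.grab_frame('wrist')
cv2.imwrite('pics/w7a.png',cv2.resize(f[180:340,235:405],None,fx=3.7,fy=3.7,interpolation=cv2.INTER_CUBIC)[:,:,::-1])"
```

```text
d [ 0.0003 -0.0004  0.0001] r [ 0.0015  0.0013 -0.0005] | t 18.05 pos [ 0.5941 -0.1478  0.0851] yaw 94.87 tilt [ 0.0016 -0.0012] F [ 0.78 -0.41 -1.26] M [ 0.015 -0.026  0.008] w 0.0804
```

View pics/w7a.png

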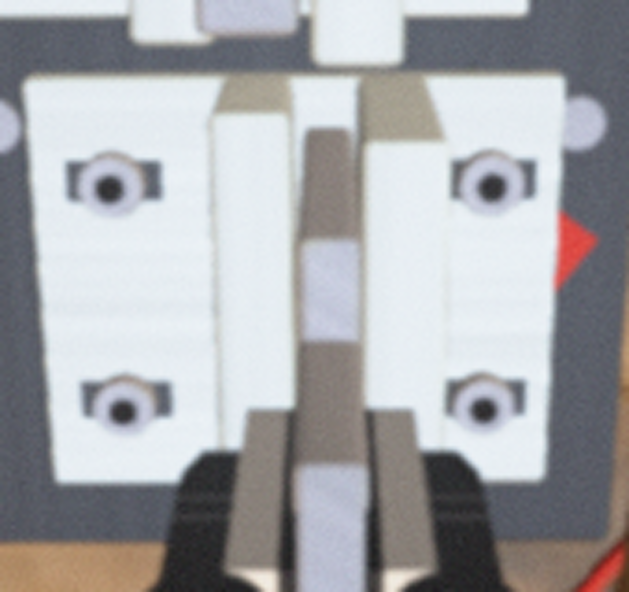

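```bash
python3 -c "
from h import *
c=manip.get_calibration('wrist');s=manip.state();p=s['tool_pos'];a=np.radians(94.87)
X=np.array([np.cos(a),np.sin(a)]);Y=np.array([np.cos(a-np.pi/2),np.sin(a-np.pi/2)])
for n,u,v,z in [('plate+',330,75,.014),('plate-',150,482,.014),('footR',328,128,.014),('lipend',250,112,.038),('fenceend',405,141,.054),('legtop',330,240,.072),('tabbase',330,341,.072),('tabtop',330,464,.104)]:
  q=plane(c,[[235+u/3.7,180+v/3.7]],z)[0][:2]-p[:2]; print(n,'x',(q@X*1000).round(1),'y',(q@Y*1000).round(1))
"

```

```text
plate+ x 36.2 y 0.7
plate- x -38.0 y -31.5
footR x 27.4 y 0.4
lipend x 36.0 y -10.8
fenceend x 36.0 y 10.5
legtop x 28.6 y 0.6
tabbase x 15.3 y 0.6
tabtop x 16.1 y 0.6
```

Emit:
step_arm(
  deltas=[
    [0, 0, 0.001, 0, 0, 0, 1],
    [0, 0, 0.001, 0, 0, 0, 1],
  ],
)

```text
time: 18.3
tool_pos: [0.5943, -0.1479, 0.085]
tool_rot: [0.001, 0.676, 0.737, 0.0]
contact_force: [-2.2, -0.5, 5.0]
gripper_width: 0.083
```

Floor contact (+5 N up), and y centring within about 1 mm. Releasing and backing straight up.

Emit:
step_arm(
  deltas=[
    [0, 0, -0.0005, 0, 0, 0, 0.7],
    [0, 0, -0.0005, 0, 0, 0, 0.4],
    [0, 0, -0.0005, 0, 0, 0, -0.2],
    [0, 0, -0.0005, 0, 0, 0, -1],
    [0, 0, -0.0005, 0, 0, 0, -1],
    [0, 0, -0.02, 0, 0, 0, -1],
    [0, 0, -0.06, 0, 0, 0, -1],
    [0, 0, -0.1, 0, 0, 0, -1],
    [0, 0, -0.13, 0, 0, 0, -1],
    [0, 0, -0.13, 0, 0, 0, -1],
    [0, 0, -0.13, 0, 0, 0, -1],
    [0, 0, -0.13, 0, 0, 0, -1],
  ],
)

```text
time: 19.5
tool_pos: [0.5928, -0.1472, 0.2117]
tool_rot: [-0.001, 0.676, 0.737, -0.001]
contact_force: [-0.1, 0.1, 0.2]
gripper_width: 0.998
```

```bash
python3 -c "
from h import *
goto(.5937,-.1475,.085,94.9)
for n in ['wrist','scene']:
  f=manip.grab_frame(n)
  f=f[40:340,240:420] if n=='wrist' else f[170:310,200:430]
  f=cv2.resize(f,None,fx=2 if n=='wrist' else 3.4,fy=2 if n=='wrist' else 3.4,interpolation=cv2.INTER_CUBIC)
  cv2.imwrite('pics/%s8.png'%n,f[:,:,::-1])"
```

```text
d [-0.0004  0.0011  0.1267] r [-0.002  -0.0004 -0.0005] | t 19.5 pos [ 0.5928 -0.1472  0.2117] yaw 94.87 tilt [-0.002   0.0002] F [-0.06  0.09  0.22] M [-0.026 -0.016  0.042] w 0.998
```

View pics/wrist8.png

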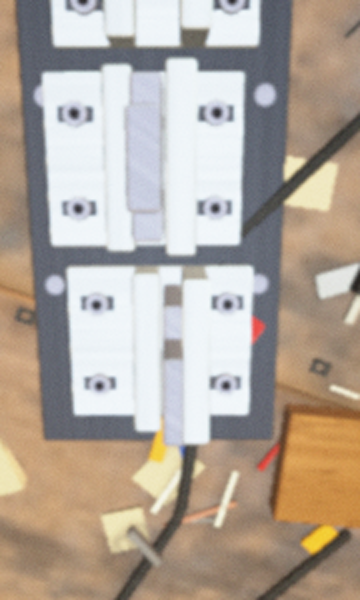

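View pics/scene8.png

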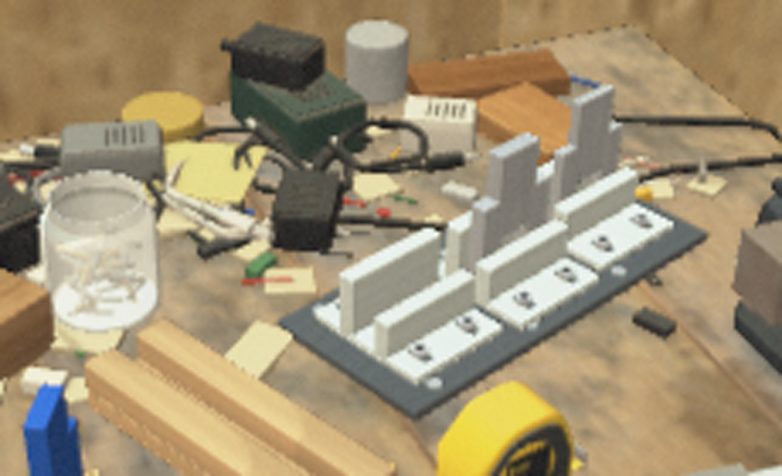

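Both stand upright in the middle and narrow slots; the stand is empty, and the jar and tape are in place. One last centring check.

```bash
python3 -c "
from h import *
c=manip.get_calibration('wrist');s=manip.state();p=s['tool_pos'];a=np.radians(94.87)
X=np.array([np.cos(a),np.sin(a)]);Y=np.array([np.cos(a-np.pi/2),np.sin(a-np.pi/2)])
for n,u,v,z in [('Mplate+',60,72,.014),('Mplate-',60,245,.014),('Mfence+',180,59,.054),('Mfence-',180,254,.054),('Mleg+',147,71,.072),('Mleg-',148,241,.072),('Mtab+',145,103,.104),('Mtab-',143,211,.104),('Nplate+',90,267,.014),('Nplate-',90,414,.014),('Nfoot',173,286,.014),('Nlegtop',173,306,.072),('Nfence-',197,443,.054),('Ntab+',174,357,.104),('Ntab-',174,445,.104)]:
  q=plane(c,[[240+u/2,40+v/2]],z)[0][:2]-p[:2]; print(n,'x',(q@X*1000).round(1),'y',(q@Y*1000).round(1))
"

```

```text
Mplate+ x 118.6 y -46.8
Mplate- x 45.0 y -50.3
Mfence+ x 118.5 y 4.6
Mfence- x 45.7 y 5.0
Mleg+ x 112.2 y -7.4
Mleg- x 52.7 y -7.5
Mtab+ x 99.2 y -7.2
Mtab- x 65.8 y -8.1
Nplate+ x 34.9 y -36.7
Nplate- x -38.5 y -39.2
Nfoot x 26.0 y 2.4
Nlegtop x 27.6 y 2.1
Nfence- x -37.9 y 13.2
Ntab+ x 15.4 y 2.4
Ntab- x -18.5 y 2.5
```

```bash
python3 -c "
from h import *
print(manip.job_done(), manip.state()['time'])"
```

```text
the job is handed in; nothing more can be done
the job is handed in; nothing more can be done
```

Both packers are seated tab up and let go: the 12 mm one in the middle (14 mm) slot and the 8 mm one in the narrow (10 mm) slot. I told them apart by the jaw opening on the tab, 11.1 mm against 6.8 mm. I found each slot by touching its fence, then backed off about 1 mm. I handed in at about 20 s of the 51 s allowed, with the gripper open and clear.

**Seating and centring:** The last pictures show both packers upright in their slots. The 12 mm one sits about 0.5 mm from the middle of its block. The 8 mm one is within about 1 mm, though estimates from its leg edges scatter up to 2 mm. Before letting go, the 8 mm one pressed the floor with a clear 5 N and the 12 mm one with about 2 N; TCP height at release matched the height at pick-up for both.

**Bystanders:** The jar, tape measure and blue look-alike looked undisturbed in the last scene picture; I did not measure their positions.

**Disagreement:** Camera estimates of the gauge and slot positions differed by 2–3 mm between views. I relied on touch for the slots and on each block's own edges for centring.

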